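# Wind up the moulding stand and hold a pressing pad flush on the sloped moulding

### The arm

A 7-joint arm with a two-finger parallel gripper is mounted at the origin on the work surface. World frame = base frame: x ahead of the robot, y to its left, z up, the work surface at z = 0. Lengths are in m, angles in rad, forces in N, time in s.
With the tool pointing down it reaches from about 0.425 to 0.825 m from the base axis. Payload 3.6 kg.
Tool frame: the origin (TCP) lies at the very end of the fingers, on their centre line; the grasp point (between the pads) lies 19 mm behind it; z points along the fingers, y is the line along which they close (so a half turn about z gives the same grasp; the last joint's range is limited). The gripper opens to 93 mm and grips with 3 to 60 N. Pads are 15 mm wide; open, the fingers measure 128 mm over their backs; the gripper's body (75 mm by 188 mm) begins 65 mm behind the grasp point.
Start: joints at [-1.135, 0.615, -0.013, 1.423, 0.008, 1.103, -0.04], TCP at [0.29, 0.582, 0.219] pointing down, gripper open.
Joint ranges: [-3.12, 3.12], [-0.3, 2.06], [-1.34, 1.32], [0.26, 2.42], [-1.36, 4.5], [0.01, 1.98], [-2.84, 2.84]. Speed limits (rad/s): [2.79, 2.79, 3.14, 3.14, 3.14, 3.14, 3.14].

### API

Orientations are given as a 3x3 rotation matrix whose columns are the frame's x, y, z axes.
In Python, from rig import * gives the robot as it stands.
- The arm moves only by the tool play_rows, never from a script. Its argument "steps" is a list of rows, each an object of numbers: "x", "y", "z": the shift along the tool's x, y, z in cm; "wx", "wy", "wz": the turn, a rotation vector about the tool's x, y, z in rad; "claw": the finger opening in cm, from 0 to 9.3. In form: [{"x": .., "y": .., "z": .., "wx": .., "wy": .., "wz": .., "claw": ..}, ...]. A call has 1 to 12 rows; each row is the pose to reach, as a shift and turn from the pose commanded when the call began, along the tool's axes at that moment; what a row does not reach only later rows make up. A row lasts 1/10 s, in which the tool goes at most 50 mm and 8.59 degrees, less where a joint would pass 70% of its speed; a pose out of reach is approached as far as the arm can. A call with a gripper value outside its range is refused whole. The fingers move at their own pace and stop on an object; the grip force is fixed at half the most. Time passes only in rows, so rows that repeat a pose let the fingers close. It gives the time, the measured TCP pose, the force, the opening and the grip force at its end, in the units of the state.
- observe(): the state, without advancing time (a new reading comes with each control period).
- grab_frame(name): name is "side" or "top"; returns (picture, depth): 420x560x3 uint8, blue, green, red; 420x560 float32, m along the optical axis (not along the pixel's ray), 0 where there is no reading.
- get_calibration(name): a dict with "fx", "fy", "cx", "cy" (pixels), "k1" (the pictures are not rectified: a ray, as slopes to the right and down, at radius r is drawn at 1 + k1 r^2 times it, then the intrinsics apply), "R" (3x3) and "t" (3): a world point X has camera coordinates R X + t. Camera axes: x right, y down, z forward; pixel columns grow to the right and rows downward; lengths in m; the calibration is good to about 2 mm. A picture is of the moment at which its call begins. get_calibration takes no time and is no camera call.
- sign_off(): hands the job in; it is judged then, once.
Trained networks look in the newest picture that a camera, given by its name, has taken for a name from the list of things; names that differ only in an ending like _2 or _b are one class to them, and where a whole thing is asked for, a point or a joint stands for the part that bears it (a point fixed in the world has none). Each returns a list of dicts, best first, with "score" (0 to 1); they miss things now and then, are a little off and sometimes report something else, mostly with a low value. They report only what shows in the picture. A call takes as long as a camera call. They do not tell look-alikes from the thing itself.
- recognise(camera, target): "point" ([x, y, z] in m, in world coordinates, good to about 4 mm: the middle of the surface that is visible of it).
- tip_of(camera, target): "point" ([x, y, z] in m, in world coordinates, good to about 4 mm: a listed point, or the origin of a listed thing).
The state is a dict: "t": time; "joint_positions": joint angles; "joint_vel": joint speeds; "effort": joint torques, N m; "eef_pos": TCP position; "ee_rot": TCP orientation; "ft_force": force on the tool from outside, world axes, zero at the start; "ft_torque": the same for the moment, N m; "gripper_width": finger opening in m; "grip_force": force on a finger pad.
Only numpy, scipy, OpenCV 4.12 (cv2) and the standard library are available. Lean on these libraries where they do the work, as an engineer would, in place of code of your own. Each camera call takes 0.05 s, during which the arm holds its last target. There are 200 camera calls.

### The job

Wind the stand's crank one full turn clockwise (seen from above), so that its handle comes back to where it began and the moulding is raised to working height. Then pick up the wooden pressing pad by its grip and, with its long side along the moulding, hold its sole flat and flush on the sloped moulding face, centred over the inlaid patch, with steady hand pressure (about 10 N). Finish while still gripping the pad and pressing it there; do not let go, and leave the can, the mug and the wood offcut alone.

Things in the scene. Friction and masses are not known exactly. Their poses are not given: they have to be found in the camera images.
- crank (a joint): Turn of the stand's crank, rad: 0 at the start, growing clockwise seen from above; one full turn is 6.28. It turns either way about an upright axis, has no stop near a full turn, takes about 3 N at the handle and stays where it is left. Each full turn raises the moulding by 20 mm.
- crank_handle (a point): Centre of the upright wooden crank handle, 23 mm in diameter, 45 mm tall. It stands 45 mm from the crank axis and spins freely on its own pin, so it can be gripped tight and carried round without turning the hand. The crank arm's top is 24 mm below this point; within 115 mm of the axis nothing but the handle is higher than the arm.
- crank_axis (a point): Point on the crank's upright axis, at the height of the handle's centre. It lies 205 mm from the middle of the stand, to the stand's right seen from the robot.
- face (a point): Centre of the flat off-white moulding face (80 mm along x, 130 along y) and of the flush 42 x 62 mm wooden patch in it. z: outward normal, leaning back from upright towards the robot by 11 to 29 degrees (varies); y: level, along the moulding; x: up the slope, away from the robot. The stiff slope hinge does not give under hand pressure.
- pad_sole (a point): Centre of the underside (cork sole) of the pressing pad: a wooden board 50 mm along its x, 90 mm along its y and 14 mm thick, with a block grip on top; 160 g or so. z points up out of the top. It lies on the bench to the left.
- pad_grip (a point): Centre of the pad's upright wooden grip, 38 mm straight above pad_sole along the pad's z: 30 mm along the pad's x, 24 mm along its y, 44 mm tall (its top 20 mm above this point, the board 24 mm below it). Same axes as pad_sole.
- pad: The whole pressing pad; origin at the centre of its underside, axes as pad_sole.
- slope: The tilting head of the stand with the moulding on it; origin on its hinge, 38 mm below the face along the face's z; axes as the face.
- can: Paint can, 100 mm across, 120 mm tall, origin under its centre. Leave alone.
- mug: White plastic mug, 80 mm across, 85 mm tall, origin under its centre. Leave alone.
- offcut: Wood offcut 50 x 90 x 40 mm, origin under its centre. Leave alone.
Mind the look-alikes: they are no part of the job. Leave any red look-alike of the pad alone.

How it is judged:
On the way, in this order (a step that is already met when the one before it is completed fails the run):
1. the crank has been wound one full turn clockwise while the pad still lies on the bench (value of joint crank between 5.85 and 6.75 rad and height (world z) of pad_sole below 0.02 m), for 0.2 s.
2. the pad is held in the fingers, lifted off the bench (height (world z) of pad_sole above 0.04 m and contact force between the fingers and pad above 3 N), for 0.2 s.
At the end, for the whole second after the job is handed in: Crank at one full turn (5.85 to 6.75 rad); pad sole on the face (within 3 mm, parallel within 0.06 rad), centred within 15 mm across and 20 mm along the moulding, long side along it within 0.2 rad, gripped by the fingers and pressed with 4 to 40 N (value of joint crank between 5.85 and 6.75 rad and z of pad_sole in the frame of face between -0.003 and 0.003 m and x of pad_sole in the frame of face between -0.015 and 0.015 m and y of pad_sole in the frame of face between -0.02 and 0.02 m and angle between the z axis of pad_sole and the z axis of face, either way round below 0.06 rad and angle between the y axis of pad_sole and the y axis of face, either way round below 0.2 rad and contact force between pad and slope between 4 and 40 N and contact force between the fingers and pad above 3 N); the arm keeps its last pose, push and grip.
It fails at once if the can, mug or offcut is moved more than 20 mm (distance of any of can, mug, offcut from where it was at the start of the episode above 0.02 m).
It also fails if it takes over 70 s, if anything falls off the work surface, if the arm or the gripper's body presses on something with over 40 N, if the wrist force passes 120 N, or if a joint passes its speed limit or range.

## Working session

There is one attempt and no reset: what is moved stays moved. The work goes in short steps, Python scripts to look and compute and a tool call to move; the robot and the scene stay as the last step left them, time stands still between calls to the robot, and variables do not carry over. Pictures are saved under pics/ and viewed, at most 10 in all, crops included, and the job is handed in when it is done.

Besides the shell and the picture viewer there is one more tool, called in YAML: its name, and indented under it one key for each argument. play_rows: Moves the arm, as the interface text tells. Its arguments: {"type":"object","properties":{"steps":{"type":"array"}},"required":["steps"]}

```bash
mkdir -p pics
cat > h.py <<'E'
from rig import *
import numpy as np, cv2
def cloud(name):
    im,d=grab_frame(name); c=get_calibration(name)
    v,u=np.mgrid[0:d.shape[0],0:d.shape[1]].astype(float)
    xd=(u-c['cx'])/c['fx']; yd=(v-c['cy'])/c['fy']
    x,y=xd.copy(),yd.copy()
    for _ in range(8):
        s=1+c['k1']*(x*x+y*y); x,y=xd/s,yd/s
    P=np.stack([x*d,y*d,d],-1)
    W=(P-np.array(c['t']))@np.array(c['R'])
    W[d==0]=np.nan
    return im,W
E
python3 - <<'E'
from h import *
s=observe(); print(s['t'],s['eef_pos'],np.round(s['ee_rot'],3).tolist())
for n in("side","top"):
    im,W=cloud(n); cv2.imwrite(f'pics/{n}0.png',im); np.save(f'{n}0.npy',W)
    for t in("crank_handle","crank_axis","face","pad_sole","pad_grip","can","mug","offcut"):
        print(n,t,[(np.round(r['point'],3).tolist(),round(r['score'],2)) for r in tip_of(n,t)][:3])
E
```

```text
0.0 [0.28984944 0.58090851 0.21749821] [[-0.895, 0.446, -0.001], [0.446, 0.895, -0.002], [-0.0, -0.003, -1.0]]
side crank_handle [([0.47, -0.163, 0.126], 0.5), ([0.448, 0.273, 0.002], 0.33)]
side crank_axis [([0.512, -0.164, 0.128], 0.91)]
side face [([0.495, 0.041, 0.13], 0.9)]
side pad_sole [([0.41, 0.41, -0.002], 0.93), ([0.331, 0.238, -0.002], 0.87), ([0.447, 0.27, -0.0], 0.6)]
side pad_grip [([0.329, 0.24, 0.038], 0.93), ([0.413, 0.408, 0.037], 0.69), ([0.449, 0.276, 0.033], 0.61)]
side can [([0.592, -0.4, -0.002], 0.84)]
side mug [([0.692, 0.287, -0.003], 0.61)]
side offcut [([0.425, -0.403, 0.003], 0.74)]
top crank_handle [([0.469, -0.166, 0.132], 0.6)]
top crank_axis [([0.512, -0.165, 0.128], 0.73)]
top face [([0.486, 0.039, 0.133], 0.68)]
top pad_sole [([0.329, 0.239, 0.0], 0.87), ([0.41, 0.41, -0.003], 0.79), ([0.449, 0.276, 0.005], 0.72)]
top pad_grip [([0.33, 0.238, 0.034], 0.97), ([0.452, 0.274, 0.037], 0.67), ([0.412, 0.409, 0.04], 0.66)]
top can [([0.59, -0.403, -0.002], 0.95), ([0.489, 0.039, 0.131], 0.36)]
top mug [([0.694, 0.293, 0.003], 0.72)]
top offcut [([0.426, -0.406, -0.003], 0.86)]
```

View pics/side0.png

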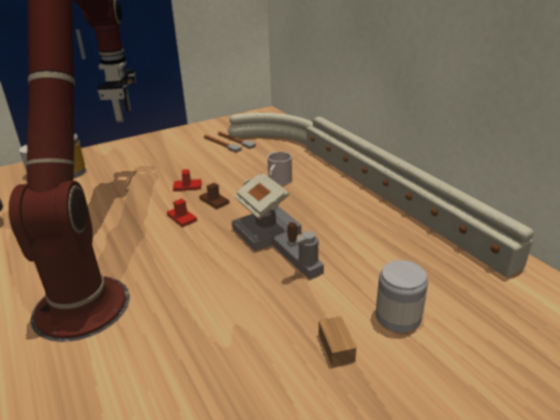

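View pics/top0.png

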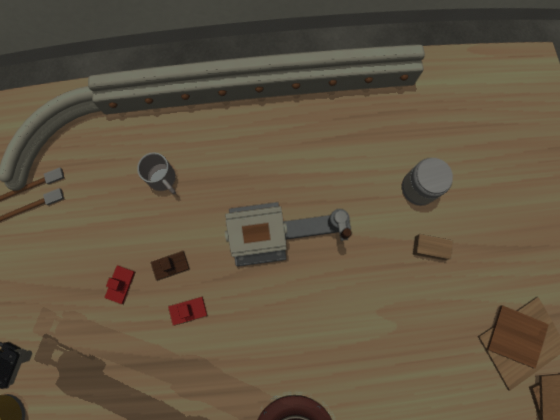

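The real pad is the brown one at top px (170,265), about (0.45,0.274). The red look-alikes are at (120,285) and (188,311). The crank hub is at px (339,217) and its handle at (346,233).

```bash
cat >> h.py <<'E'
def sel(W,lo,hi):
    return np.all((W>lo)&(W<hi),-1)
def face(W,im,c=(0.49,0.04),z=(0.1,0.2)):
    m=sel(W,[c[0]-.06,c[1]-.09,z[0]],[c[0]+.06,c[1]+.09,z[1]])
    P=W[m]; best=None; rng=np.random.default_rng(0)
    for _ in range(300):
        a=P[rng.choice(len(P),3,False)]; n=np.cross(a[1]-a[0],a[2]-a[0])
        if np.linalg.norm(n)<1e-6: continue
        n/=np.linalg.norm(n); k=abs((P-a[0])@n)<.004
        if best is None or k.sum()>best.sum(): best=k
    Q=P[best]; C=Q.mean(0); n=np.linalg.svd(Q-C,full_matrices=False)[2][2]; n*=np.sign(n[2])
    y=np.cross([0,0,1],n); y/=np.linalg.norm(y); y*=np.sign(y[1]); x=np.cross(y,n)
    ab=(Q-C)@np.stack([x,y],1)
    r=cv2.minAreaRect((ab*1000).astype(np.float32)); 
    ctr=C+x*r[0][0]/1000+y*r[0][1]/1000
    I=im[m][best].astype(int); br=(I[:,2]-I[:,0])>60
    return ctr,n,np.degrees(np.arccos(n[2])),y,r,(Q[br].mean(0) if br.sum()>5 else None),len(Q)
E
python3 - <<'E'
from h import *
for n in("side","top"):
    im=cv2.imread(f'pics/{n}0.png');W=np.load(f'{n}0.npy')
    print(n); print('face',*face(W,im))
    m=sel(W,[.40,.21,.006],[.50,.335,.024]); r=cv2.minAreaRect((W[m][:,:2]*1000).astype(np.float32)); print('board',r,m.sum(),np.median(W[m][:,2]))
    m=sel(W,[.40,.21,.030],[.50,.335,.08]); r=cv2.minAreaRect((W[m][:,:2]*1000).astype(np.float32)); print('grip',r,W[m][:,2].max())
    m=sel(W,[.43,-.24,.09],[.60,-.10,.17]); P=W[m]; I=im[m].astype(int); b=(I[:,2]-I[:,0])>20
    print('handle',b.sum(),np.median(P[b],0),P[b].min(0),P[b].max(0)); 
    h=P[b][P[b][:,2]>.143]; print('htop',len(h),h.mean(0) if len(h) else 0)
    g=P[~b]; print('grey',len(g),g.min(0),g.max(0),np.median(g,0))
E
```

```text
side
face [0.48548808 0.04030128 0.12756337] [-0.41791418 -0.02418842  0.90816444] 24.74708879066803 [-0.05778222  0.99832921 -0.        ] ((-4.195518493652344, 5.547935485839844), (150.47015380859375, 91.42048645019531), 88.2032241821289) [0.49099569 0.04128181 0.13064449] 979
board ((447.8274230957031, 270.409912109375), (52.83705520629883, 96.3926010131836), 15.586474418640137) 237 0.013292733781964558
grip ((447.5793762207031, 269.8518981933594), (33.78608322143555, 29.72878646850586), 13.640438079833984) 0.06128055235592182
handle 181 [ 0.46639474 -0.17283913  0.133227  ] [ 0.45695853 -0.17884762  0.10180734] [ 0.52839426 -0.14959916  0.15201385]
htop 60 [ 0.46676706 -0.16924075  0.14850719]
grey 240 [ 0.45594157 -0.1911156   0.0900271 ] [ 0.53036215 -0.15280725  0.14414111] [ 0.49603812 -0.17245474  0.10270303]
top
face [0.49756605 0.04043915 0.13336678] [-0.40809516 -0.01438306  0.91282609] 24.101135161914424 [-0.03522251  0.99937949 -0.        ] ((4.046199798583984, -0.22332763671875), (141.7030792236328, 89.02700805664062), 89.93692016601562) None 1855
board ((449.904052734375, 275.1651916503906), (100.21602630615234, 85.08003234863281), 84.8687973022461) 533 0.014390751563251121
grip ((450.2565612792969, 272.818603515625), (29.43387222290039, 25.48952293395996), 14.610872268676758) 0.06251593579776683
handle 51 [ 0.46929024 -0.16482497  0.15083812] [ 0.46106637 -0.17529469  0.14032493] [ 0.47628211 -0.15579048  0.15449403]
htop 50 [ 0.46922908 -0.16460383  0.15096963]
grey 289 [ 0.45951467 -0.18381148  0.09006079] [ 0.53636927 -0.14183956  0.15415158] [ 0.50373699 -0.15987392  0.10483544]
```

```bash
cat >> h.py <<'E'
from scipy.spatial.transform import Rotation as Ro
def rot(yaw,z=(0,0,-1)):
    "tool z given, tool y at heading yaw (deg), made perpendicular to z"
    z=np.array(z,float); z/=np.linalg.norm(z); a=np.radians(yaw)
    y=np.array([np.cos(a),np.sin(a),0]); y-=z*(y@z); y/=np.linalg.norm(y)
    return np.stack([np.cross(y,z),y,z],1)
def row(p,R,p0=None,R0=None):
    s=observe(); p0=s['eef_pos'] if p0 is None else p0; R0=np.array(s['ee_rot']) if R0 is None else R0
    d=R0.T@(np.array(p)-p0)*100; w=Ro.from_matrix(R0.T@R).as_rotvec()
    print('xyz',np.round(d,2),'w',np.round(w,3))
E
python3 - <<'E'
from h import *
R=rot(92)
row([.46,.25,.22],R); row([.4685,-.166,.20],R)
E
```

```text
xyz [-30.   -22.09  -0.14] w [ 0.    -0.    -0.498]
xyz [-49.33 -58.94   1.86] w [ 0.    -0.    -0.498]
```

play_rows:
  steps:
    - {"x":-30,"y":-22.1,"z":-0.2,"wz":-0.5,"claw":9.3}
    - {"x":-30,"y":-22.1,"z":-0.2,"wz":-0.5,"claw":9.3}
    - {"x":-30,"y":-22.1,"z":-0.2,"wz":-0.5,"claw":9.3}
    - {"x":-30,"y":-22.1,"z":-0.2,"wz":-0.5,"claw":9.3}
    - {"x":-30,"y":-22.1,"z":-0.2,"wz":-0.5,"claw":9.3}
    - {"x":-30,"y":-22.1,"z":-0.2,"wz":-0.5,"claw":9.3}
    - {"x":-30,"y":-22.1,"z":-0.2,"wz":-0.5,"claw":9.3}
    - {"x":-49.3,"y":-58.9,"z":0,"wz":-0.5,"claw":9.3}
    - {"x":-49.3,"y":-58.9,"z":0,"wz":-0.5,"claw":9.3}
    - {"x":-49.3,"y":-58.9,"z":0,"wz":-0.5,"claw":9.3}
    - {"x":-49.3,"y":-58.9,"z":0,"wz":-0.5,"claw":9.3}
    - {"x":-49.3,"y":-58.9,"z":0,"wz":-0.5,"claw":9.3}

```text
validation failed for argument at $.st...
```

play_rows:
  steps:
    - {"claw":9.3}

```text
validation failed for argument at $.st...
```

Run:
```python
from h import *
s=observe();print(s['t'],s['eef_pos'],s['joint_positions'],s['ft_force'])
row([.4685,-.166,.20],rot(92))
```

```text
0.9 [0.29015314 0.58164136 0.2186705 ] [-1.13450775  0.61487224 -0.01261219  1.42336301  0.00807485  1.10337684
 -0.04037515] [-0.11176536 -0.13121561 -1.03670135]
xyz [-49.33 -58.94   1.86] w [ 0.    -0.    -0.498]
```

play_rows:
  steps:
    - {"x":-30,"y":-22.1,"z":-0.2,"wx":0,"wy":0,"wz":-0.5,"claw":9.3}
    - {"x":-30,"y":-22.1,"z":-0.2,"wx":0,"wy":0,"wz":-0.5,"claw":9.3}
    - {"x":-30,"y":-22.1,"z":-0.2,"wx":0,"wy":0,"wz":-0.5,"claw":9.3}
    - {"x":-30,"y":-22.1,"z":-0.2,"wx":0,"wy":0,"wz":-0.5,"claw":9.3}
    - {"x":-30,"y":-22.1,"z":-0.2,"wx":0,"wy":0,"wz":-0.5,"claw":9.3}
    - {"x":-30,"y":-22.1,"z":-0.2,"wx":0,"wy":0,"wz":-0.5,"claw":9.3}
    - {"x":-30,"y":-22.1,"z":-0.2,"wx":0,"wy":0,"wz":-0.5,"claw":9.3}
    - {"x":-49.3,"y":-58.9,"z":0,"wx":0,"wy":0,"wz":-0.5,"claw":9.3}
    - {"x":-49.3,"y":-58.9,"z":0,"wx":0,"wy":0,"wz":-0.5,"claw":9.3}
    - {"x":-49.3,"y":-58.9,"z":0,"wx":0,"wy":0,"wz":-0.5,"claw":9.3}
    - {"x":-49.3,"y":-58.9,"z":0,"wx":0,"wy":0,"wz":-0.5,"claw":9.3}
    - {"x":-49.3,"y":-58.9,"z":0,"wx":0,"wy":0,"wz":-0.5,"claw":9.3}

```text
t: 2.1
eef_pos: [0.4604, 0.0183, 0.2199]
ee_rot: [[-0.999, -0.037, 0.001], [-0.037, 0.999, 0.0], [-0.001, 0.0, -1.0]]
ft_force: [1.5, 0.3, -0.0]
gripper_width: 0.0929
grip_force: 0.0
```

Run:
```python
from h import *
s=observe();print(s['t'],s['eef_pos'],s['joint_positions'],s['ft_force'])
row([.4685,-.166,.19],rot(92))
```

```text
2.1 [0.4604312  0.01830423 0.21988799] [-0.03269943  0.32377754 -0.07234908  1.94355862  0.03008244  0.87401554
  1.4874771 ] [ 1.46619733  0.2649289  -0.02675761]
xyz [ -0.12 -18.45   2.99] w [0.    0.001 0.002]
```

play_rows:
  steps:
    - {"x":-0.1,"y":-18.4,"z":0,"wx":0,"wy":0,"wz":0,"claw":9.3}
    - {"x":-0.1,"y":-18.4,"z":0,"wx":0,"wy":0,"wz":0,"claw":9.3}
    - {"x":-0.1,"y":-18.4,"z":0,"wx":0,"wy":0,"wz":0,"claw":9.3}
    - {"x":-0.1,"y":-18.4,"z":0,"wx":0,"wy":0,"wz":0,"claw":9.3}
    - {"x":-0.1,"y":-18.4,"z":1,"wx":0,"wy":0,"wz":0,"claw":7}
    - {"x":-0.1,"y":-18.4,"z":1,"wx":0,"wy":0,"wz":0,"claw":7}
    - {"x":-0.1,"y":-18.4,"z":1,"wx":0,"wy":0,"wz":0,"claw":7}

```text
t: 2.8
eef_pos: [0.4683, -0.1618, 0.2093]
ee_rot: [[-0.999, -0.04, -0.001], [-0.04, 0.999, 0.001], [0.001, 0.001, -1.0]]
ft_force: [0.5, 0.2, -0.2]
gripper_width: 0.0734
grip_force: 0.0
```

Run:
```python
from h import *
s=observe();print(s['t'],s['eef_pos'],s['gripper_width'])
im,W=cloud('side'); cv2.imwrite('pics/s1.png',cv2.resize(im[150:330,180:400],None,fx=3,fy=3))
for n in('side','top'):
    if n=='top': grab_frame(n)
    for t in('crank_handle','crank_axis'): print(n,t,[(np.round(r['point'],3).tolist(),round(r['score'],2)) for r in tip_of(n,t)][:2])
row([.4685,-.166,.112],rot(92))
```

```text
2.8 [ 0.46826387 -0.1618238   0.20929366] 0.07343457510529036
side crank_handle [([0.47, -0.166, 0.126], 0.71)]
side crank_axis [([0.516, -0.164, 0.131], 0.85), ([0.59, -0.401, 0.004], 0.37)]
top crank_handle [([0.451, 0.275, 0.002], 0.23)]
top crank_axis [([0.511, -0.166, 0.127], 0.6)]
xyz [ 0.02 -0.33  9.78] w [-0.     0.001  0.004]
```

View pics/s1.png

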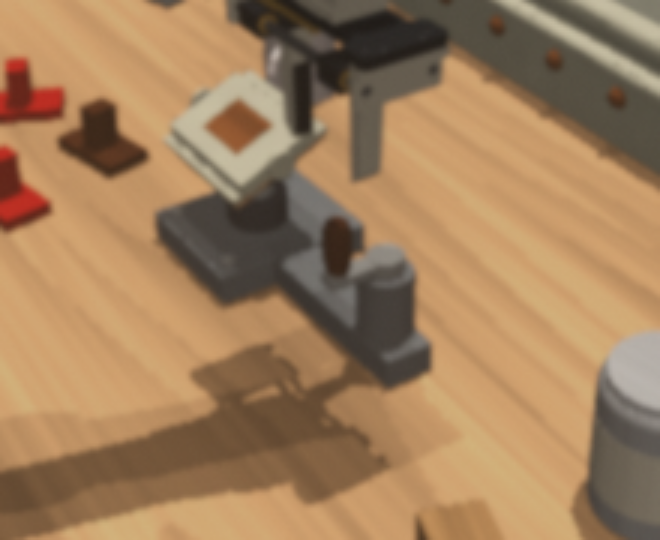

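The crop shows the open fingers above the handle (crop px (337,245)), straddling it, with the hub at (388,260). The estimates agree, so I descend and grip.

play_rows:
  steps:
    - {"x":0,"y":-0.4,"z":3.5,"wx":0,"wy":0,"wz":0,"claw":7}
    - {"x":0,"y":-0.4,"z":7,"wx":0,"wy":0,"wz":0,"claw":7}
    - {"x":0,"y":-0.4,"z":9.7,"wx":0,"wy":0,"wz":0,"claw":7}
    - {"x":0,"y":-0.4,"z":9.7,"wx":0,"wy":0,"wz":0,"claw":7}
    - {"x":0,"y":-0.4,"z":9.7,"wx":0,"wy":0,"wz":0,"claw":1.5}
    - {"x":0,"y":-0.4,"z":9.7,"wx":0,"wy":0,"wz":0,"claw":1.5}
    - {"x":0,"y":-0.4,"z":9.7,"wx":0,"wy":0,"wz":0,"claw":1.5}
    - {"x":0,"y":-0.4,"z":9.7,"wx":0,"wy":0,"wz":0,"claw":1.5}
    - {"x":0,"y":-0.4,"z":9.7,"wx":0,"wy":0,"wz":0,"claw":1.5}
    - {"x":0,"y":-0.4,"z":9.7,"wx":0,"wy":0,"wz":0,"claw":1.5}

```text
t: 4.1
eef_pos: [0.4685, -0.1672, 0.1128]
ee_rot: [[-0.999, -0.037, 0.0], [-0.037, 0.999, 0.0], [-0.0, 0.0, -1.0]]
ft_force: [-0.2, 3.0, 1.5]
gripper_width: 0.0267
grip_force: 1.1
```

Run:
```python
from h import *
s=observe();print(s['t'],s['eef_pos'],s['ft_force'],s['ft_torque'])
R=np.array(s['ee_rot']); a0=np.arctan2(-.0015,-.0450)
A=np.array([.5132,-.1645]); H=A+.045*np.array([np.cos(a0),np.sin(a0)])
for k in range(1,26):
    a=a0-np.radians(15*k); d=A+.045*np.array([np.cos(a),np.sin(a)])-H
    print(k,np.round(R.T@[*d,0]*100,2)[:2])
```

```text
4.1 [ 0.4684803  -0.16719218  0.11284485] [-0.19213728  3.04015975  1.54474076] [0.50869871 0.08519825 0.03705043]
1 [-0.16  1.16]
2 [-0.61  2.25]
3 [-1.33  3.18]
4 [-2.27  3.89]
5 [-3.35  4.33]
6 [-4.52  4.48]
7 [-5.68  4.32]
8 [-6.77  3.87]
9 [-7.69  3.15]
10 [-8.41  2.22]
11 [-8.85  1.13]
12 [-9.   -0.04]
13 [-8.84 -1.2 ]
14 [-8.39 -2.28]
15 [-7.67 -3.21]
16 [-6.73 -3.92]
17 [-5.65 -4.37]
18 [-4.48 -4.52]
19 [-3.32 -4.36]
20 [-2.23 -3.91]
21 [-1.31 -3.19]
22 [-0.59 -2.25]
23 [-0.15 -1.17]
24 [ 0. -0.]
25 [-0.16  1.16]
```

play_rows:
  steps:
    - {"x":0,"y":0,"z":0,"wx":0,"wy":0,"wz":0,"claw":1.5}
    - {"x":0,"y":0,"z":0,"wx":0,"wy":0,"wz":0,"claw":1.5}
    - {"x":0,"y":0,"z":0,"wx":0,"wy":0,"wz":0,"claw":1.5}
    - {"x":-0.16,"y":1.16,"z":0,"wx":0,"wy":0,"wz":0,"claw":1.5}
    - {"x":-0.61,"y":2.25,"z":0,"wx":0,"wy":0,"wz":0,"claw":1.5}
    - {"x":-1.33,"y":3.18,"z":0,"wx":0,"wy":0,"wz":0,"claw":1.5}
    - {"x":-2.27,"y":3.89,"z":0,"wx":0,"wy":0,"wz":0,"claw":1.5}
    - {"x":-3.35,"y":4.33,"z":0,"wx":0,"wy":0,"wz":0,"claw":1.5}
    - {"x":-4.52,"y":4.48,"z":0,"wx":0,"wy":0,"wz":0,"claw":1.5}
    - {"x":-4.52,"y":4.48,"z":0,"wx":0,"wy":0,"wz":0,"claw":1.5}
    - {"x":-4.52,"y":4.48,"z":0,"wx":0,"wy":0,"wz":0,"claw":1.5}

```text
t: 5.2
eef_pos: [0.5125, -0.1177, 0.1128]
ee_rot: [[-0.999, -0.04, 0.0], [-0.04, 0.999, 0.003], [-0.001, 0.003, -1.0]]
ft_force: [-1.4, 5.5, 4.7]
gripper_width: 0.0223
grip_force: 30.0
```

play_rows:
  steps:
    - {"x":-1.16,"y":-0.16,"z":0,"wx":0,"wy":0,"wz":0,"claw":1.5}
    - {"x":-2.25,"y":-0.61,"z":0,"wx":0,"wy":0,"wz":0,"claw":1.5}
    - {"x":-3.17,"y":-1.33,"z":0,"wx":0,"wy":0,"wz":0,"claw":1.5}
    - {"x":-3.89,"y":-2.26,"z":0,"wx":0,"wy":0,"wz":0,"claw":1.5}
    - {"x":-4.33,"y":-3.35,"z":0,"wx":0,"wy":0,"wz":0,"claw":1.5}
    - {"x":-4.48,"y":-4.52,"z":0,"wx":0,"wy":0,"wz":0,"claw":1.5}
    - {"x":-4.32,"y":-5.68,"z":0,"wx":0,"wy":0,"wz":0,"claw":1.5}
    - {"x":-3.87,"y":-6.76,"z":0,"wx":0,"wy":0,"wz":0,"claw":1.5}
    - {"x":-3.15,"y":-7.69,"z":0,"wx":0,"wy":0,"wz":0,"claw":1.5}
    - {"x":-2.21,"y":-8.4,"z":0,"wx":0,"wy":0,"wz":0,"claw":1.5}
    - {"x":-1.13,"y":-8.85,"z":0,"wx":0,"wy":0,"wz":0,"claw":1.5}
    - {"x":0.04,"y":-9.0,"z":0,"wx":0,"wy":0,"wz":0,"claw":1.5}

```text
t: 6.4
eef_pos: [0.5173, -0.2076, 0.1128]
ee_rot: [[-0.999, -0.039, 0.005], [-0.039, 0.999, 0.003], [-0.005, 0.003, -1.0]]
ft_force: [3.9, 5.2, 0.7]
gripper_width: 0.0223
grip_force: 30.0
```

play_rows:
  steps:
    - {"x":1.16,"y":0.16,"z":0,"wx":0,"wy":0,"wz":0,"claw":1.5}
    - {"x":2.25,"y":0.61,"z":0,"wx":0,"wy":0,"wz":0,"claw":1.5}
    - {"x":3.17,"y":1.33,"z":0,"wx":0,"wy":0,"wz":0,"claw":1.5}
    - {"x":3.89,"y":2.27,"z":0,"wx":0,"wy":0,"wz":0,"claw":1.5}
    - {"x":4.33,"y":3.35,"z":0,"wx":0,"wy":0,"wz":0,"claw":1.5}
    - {"x":4.48,"y":4.52,"z":0,"wx":0,"wy":0,"wz":0,"claw":1.5}
    - {"x":4.46,"y":4.8,"z":0,"wx":0,"wy":0,"wz":0,"claw":1.5}
    - {"x":4.46,"y":4.8,"z":0,"wx":0,"wy":0,"wz":0,"claw":1.5}
    - {"x":4.46,"y":4.8,"z":0,"wx":0,"wy":0,"wz":0,"claw":1.5}
    - {"x":4.46,"y":4.8,"z":0,"wx":0,"wy":0,"wz":0,"claw":1.5}

```text
t: 7.4
eef_pos: [0.4682, -0.164, 0.1127]
ee_rot: [[-0.999, -0.037, -0.001], [-0.037, 0.999, 0.001], [0.001, 0.001, -1.0]]
ft_force: [0.5, 0.4, 5.5]
gripper_width: 0.0223
grip_force: 30.0
```

Run:
```python
from h import *
s=observe();print(s['t'],s['eef_pos'],s['gripper_width'],s['grip_force'],s['ft_force'],s['joint_positions'])
for n in('side','top'):
    im,W=cloud(n)
    if n=='side': cv2.imwrite('pics/s2.png',cv2.resize(im[150:330,180:400],None,fx=3,fy=3))
    f=face(W,im,z=(.12,.2)); print(f)
    for t in('crank_handle','face'): print(n,t,[(np.round(r['point'],3).tolist(),round(r['score'],2)) for r in tip_of(n,t)][:2])
```

```text
7.4 [ 0.46820777 -0.16397185  0.11266629] 0.022314827572247183 30.00111799046863 [0.51598182 0.38802218 5.53003233] [ 0.30503381  0.52566871 -0.01693541  1.98335351  0.01279849  0.6339607
  1.88820401]
(array([0.48337222, 0.04207222, 0.14722541]), array([-0.50929007, -0.00098233,  0.86059437]), np.float64(30.61661617476538), array([-0.00192882,  0.99999814, -0.        ]), ((13.104852676391602, -7.186042785644531), (90.22267150878906, 142.21630859375), 1.8585180044174194), array([0.47981122, 0.05258731, 0.14568035]), 558)
side crank_handle [([0.472, -0.165, 0.123], 0.51)]
side face [([0.493, 0.043, 0.144], 0.97), ([0.695, 0.287, -0.003], 0.28)]
(array([0.49519271, 0.04035065, 0.15237828]), array([-0.41522326, -0.01008856,  0.9096636 ]), np.float64(24.541094922236407), array([-0.02428954,  0.99970497, -0.        ]), ((2.045581817626953, -0.0782318115234375), (84.16070556640625, 141.34837341308594), 0.1601564735174179), None, 1940)
top crank_handle []
top face [([0.489, 0.04, 0.153], 0.74)]
```

View pics/s2.png

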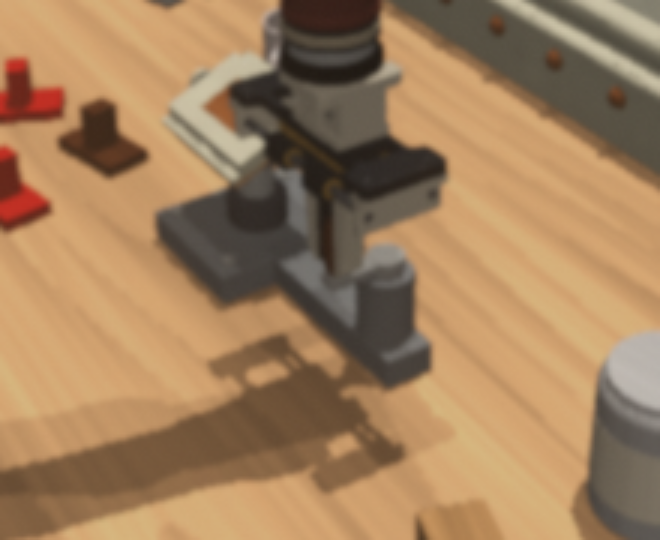

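Crank is back at its start with the moulding raised 20 mm: the top camera puts the face at z≈0.152, tilt 24.5°. Release, and move to the pad.

play_rows:
  steps:
    - {"x":0,"y":0,"z":0,"wx":0,"wy":0,"wz":0,"claw":7}
    - {"x":0,"y":0,"z":0,"wx":0,"wy":0,"wz":0,"claw":7}
    - {"x":0,"y":0,"z":0,"wx":0,"wy":0,"wz":0,"claw":7}
    - {"x":0,"y":0,"z":0,"wx":0,"wy":0,"wz":0,"claw":7}
    - {"x":0,"y":0,"z":0,"wx":0,"wy":0,"wz":0,"claw":7}
    - {"x":0,"y":0,"z":-3,"wx":0,"wy":0,"wz":0,"claw":7}
    - {"x":0,"y":0,"z":-7,"wx":0,"wy":0,"wz":0,"claw":7}
    - {"x":0,"y":0,"z":-12,"wx":0,"wy":0,"wz":0,"claw":7}
    - {"x":0,"y":0,"z":-12,"wx":0,"wy":0,"wz":0,"claw":7}

```text
t: 8.6
eef_pos: [0.4724, -0.166, 0.2386]
ee_rot: [[-0.999, -0.037, 0.013], [-0.037, 0.999, -0.004], [-0.013, -0.005, -1.0]]
ft_force: [0.9, -0.2, -0.1]
gripper_width: 0.0699
grip_force: 0.0
```

Run:
```python
from h import *
s=observe();print(s['t'],s['eef_pos'],s['gripper_width'])
for n in('side','top'):
    im,W=cloud(n); print(face(W,im,z=(.12,.2)))
    if n=='side': print([(np.round(r['point'],3).tolist(),round(r['score'],2)) for r in tip_of(n,'crank_handle')][:2])
row([.45,.273,.14],rot(105))
```

```text
8.6 [ 0.47242332 -0.16604308  0.23862113] 0.06987813392425034
(array([0.48501325, 0.03981768, 0.14737248]), array([-0.42095655, -0.02267549,  0.90679734]), np.float64(24.93354751552536), array([-0.05378861,  0.99855234, -0.        ]), ((-4.228984832763672, 5.376441955566406), (146.83705139160156, 91.98429107666016), 89.38221740722656), array([0.49160166, 0.04086992, 0.15074247]), 985)
[([0.471, -0.17, 0.127], 0.49)]
(array([0.48984045, 0.0402325 , 0.1499595 ]), array([-0.41867686, -0.01082297,  0.90807079]), np.float64(24.759904825719882), array([-0.02584179,  0.99966605, -0.        ]), ((-3.514415740966797, 0.109039306640625), (84.5682144165039, 140.61436462402344), 0.4611169695854187), None, 1937)
xyz [ 0.14 43.78  9.22] w [ 0.    -0.001 -0.225]
```

play_rows:
  steps:
    - {"x":0.2,"y":43.8,"z":0,"wx":0,"wy":0,"wz":-0.22,"claw":7}
    - {"x":0.2,"y":43.8,"z":0,"wx":0,"wy":0,"wz":-0.22,"claw":7}
    - {"x":0.2,"y":43.8,"z":0,"wx":0,"wy":0,"wz":-0.22,"claw":7}
    - {"x":0.2,"y":43.8,"z":0,"wx":0,"wy":0,"wz":-0.22,"claw":7}
    - {"x":0.2,"y":43.8,"z":0,"wx":0,"wy":0,"wz":-0.22,"claw":7}
    - {"x":0.2,"y":43.8,"z":0,"wx":0,"wy":0,"wz":-0.22,"claw":7}
    - {"x":0.2,"y":43.8,"z":0,"wx":0,"wy":0,"wz":-0.22,"claw":7}
    - {"x":0.2,"y":43.8,"z":0,"wx":0,"wy":0,"wz":-0.22,"claw":7}
    - {"x":0.2,"y":43.8,"z":5,"wx":0,"wy":0,"wz":-0.22,"claw":7}
    - {"x":0.2,"y":43.8,"z":8,"wx":0,"wy":0,"wz":-0.22,"claw":7}
    - {"x":0.2,"y":43.8,"z":8,"wx":0,"wy":0,"wz":-0.22,"claw":7}
    - {"x":0.2,"y":43.8,"z":8,"wx":0,"wy":0,"wz":-0.22,"claw":7}

```text
t: 9.95
eef_pos: [0.4494, 0.2715, 0.1512]
ee_rot: [[-0.967, -0.254, -0.004], [-0.254, 0.967, -0.003], [0.004, -0.002, -1.0]]
ft_force: [0.4, -0.8, 0.7]
gripper_width: 0.0699
grip_force: 0.0
```

Run:
```python
from h import *
s=observe();print(s['t'],s['eef_pos'],s['joint_positions'])
for n in('side','top'):
    im,W=cloud(n)
    for a,b in((.006,.024),(.03,.075)):
        m=sel(W,[.39,.21,a],[.51,.33,b]); print(n,cv2.minAreaRect((W[m][:,:2]*1000).astype(np.float32)),m.sum())
    print([(np.round(r['point'],3).tolist(),round(r['score'],2)) for r in tip_of(n,'pad_grip')][:3])
row([.45,.273,.022],rot(105))
```

```text
9.95 [0.4494309  0.27154484 0.15123571] [-0.4640255   0.51183293 -0.17955629  1.86068192  0.12457293  0.78451609
  1.11780175]
side ((448.08746337890625, 271.1192626953125), (53.25740051269531, 93.81072235107422), 15.174267768859863) 239
side ((447.77752685546875, 271.6901550292969), (33.84909439086914, 29.548439025878906), 11.543861389160156) 129
[([0.329, 0.237, 0.036], 0.93), ([0.416, 0.408, 0.04], 0.71), ([0.448, 0.276, 0.035], 0.6)]
top ((449.48406982421875, 275.9845886230469), (52.26140213012695, 93.11402130126953), 17.0092716217041) 376
top ((450.0315246582031, 272.9789733886719), (29.49787139892578, 23.916688919067383), 14.491299629211426) 81
[([0.325, 0.24, 0.036], 0.78), ([0.451, 0.276, 0.038], 0.56)]
xyz [ 0.18  0.11 13.22] w [ 0.     0.003 -0.007]
```

play_rows:
  steps:
    - {"x":0.1,"y":0.2,"z":5,"wx":0,"wy":0,"wz":0,"claw":7}
    - {"x":0.1,"y":0.2,"z":9,"wx":0,"wy":0,"wz":0,"claw":7}
    - {"x":0.1,"y":0.2,"z":12,"wx":0,"wy":0,"wz":0,"claw":7}
    - {"x":0.1,"y":0.2,"z":12.9,"wx":0,"wy":0,"wz":0,"claw":7}
    - {"x":0.1,"y":0.2,"z":12.9,"wx":0,"wy":0,"wz":0,"claw":7}
    - {"x":0.1,"y":0.2,"z":12.9,"wx":0,"wy":0,"wz":0,"claw":1.5}
    - {"x":0.1,"y":0.2,"z":12.9,"wx":0,"wy":0,"wz":0,"claw":1.5}
    - {"x":0.1,"y":0.2,"z":12.9,"wx":0,"wy":0,"wz":0,"claw":1.5}
    - {"x":0.1,"y":0.2,"z":12.9,"wx":0,"wy":0,"wz":0,"claw":1.5}
    - {"x":0.1,"y":0.2,"z":12.9,"wx":0,"wy":0,"wz":0,"claw":1.5}
    - {"x":0.1,"y":0.2,"z":12.9,"wx":0,"wy":0,"wz":0,"claw":1.5}
    - {"x":0.1,"y":0.2,"z":12.9,"wx":0,"wy":0,"wz":0,"claw":1.5}

```text
t: 11.35
eef_pos: [0.4487, 0.2746, 0.0236]
ee_rot: [[-0.967, -0.255, 0.0], [-0.255, 0.967, 0.0], [-0.0, 0.0, -1.0]]
ft_force: [-0.8, -0.9, 1.0]
gripper_width: 0.0241
grip_force: 29.9
```

play_rows:
  steps:
    - {"x":0,"y":0,"z":0,"wx":0,"wy":0,"wz":0,"claw":1.5}
    - {"x":0,"y":0,"z":0,"wx":0,"wy":0,"wz":0,"claw":1.5}

```text
t: 11.55
eef_pos: [0.4487, 0.2746, 0.0236]
ee_rot: [[-0.967, -0.254, 0.0], [-0.254, 0.967, 0.0], [-0.0, 0.0, -1.0]]
ft_force: [-0.5, -0.7, 1.6]
gripper_width: 0.0237
grip_force: 29.9
```

```bash
cat >> h.py <<'E'
C=np.array([.491,.0405,.1505]); N=np.array([-.417,-.016,.909]); N/=np.linalg.norm(N)
def pre(h,c=C,n=N,yaw=92.2): row(c+n*(h+.0236),rot(yaw,-n))
E
python3 - <<'E'
from h import *
row([.45,.2745,.20],rot(105)); pre(.06)
E
```

```text
xyz [ -0.12  -0.05 -17.64] w [ 0.     0.    -0.004]
xyz [  5.27 -22.96 -20.29] w [ 0.047 -0.429  0.216]
```

play_rows:
  steps:
    - {"x":0,"y":0,"z":-3,"wx":0,"wy":0,"wz":0,"claw":1.5}
    - {"x":0,"y":0,"z":-7,"wx":0,"wy":0,"wz":0,"claw":1.5}
    - {"x":0,"y":0,"z":-11,"wx":0,"wy":0,"wz":0,"claw":1.5}
    - {"x":0,"y":0,"z":-15,"wx":0,"wy":0,"wz":0,"claw":1.5}
    - {"x":0,"y":0,"z":-19,"wx":0,"wy":0,"wz":0,"claw":1.5}
    - {"x":1,"y":-4,"z":-20,"wx":0.01,"wy":-0.1,"wz":0.05,"claw":1.5}
    - {"x":2,"y":-8,"z":-20.3,"wx":0.02,"wy":-0.2,"wz":0.1,"claw":1.5}
    - {"x":3,"y":-12,"z":-20.3,"wx":0.03,"wy":-0.3,"wz":0.15,"claw":1.5}
    - {"x":4,"y":-16,"z":-20.3,"wx":0.04,"wy":-0.38,"wz":0.19,"claw":1.5}
    - {"x":5.3,"y":-20,"z":-20.3,"wx":0.047,"wy":-0.429,"wz":0.216,"claw":1.5}
    - {"x":5.3,"y":-23,"z":-20.3,"wx":0.047,"wy":-0.429,"wz":0.216,"claw":1.5}
    - {"x":5.3,"y":-23,"z":-20.3,"wx":0.047,"wy":-0.429,"wz":0.216,"claw":1.5}

```text
t: 12.75
eef_pos: [0.455, 0.0328, 0.2259]
ee_rot: [[-0.909, -0.026, 0.416], [-0.024, 1.0, 0.01], [-0.416, -0.001, -0.91]]
ft_force: [-0.0, 0.4, -2.2]
gripper_width: 0.0238
grip_force: 29.9
```

play_rows:
  steps:
    - {"x":0,"y":0,"z":0,"wx":0,"wy":0,"wz":0,"claw":1.5}
    - {"x":0,"y":0,"z":0,"wx":0,"wy":0,"wz":0,"claw":1.5}

```text
t: 12.95
eef_pos: [0.4558, 0.0401, 0.2262]
ee_rot: [[-0.908, -0.04, 0.417], [-0.036, 0.999, 0.017], [-0.417, 0.001, -0.909]]
ft_force: [0.2, 0.1, -1.1]
gripper_width: 0.0238
grip_force: 29.9
```

Run:
```python
from h import *
s=observe();print(s['t'],s['eef_pos'],s['joint_positions'],s['ft_force'])
for n in('side','top'):
    im,W=cloud(n); cv2.imwrite(f'pics/{n}3.png',cv2.resize(im[130:310,160:380],None,fx=3,fy=3)); np.save(f'{n}3.npy',W)
    for t in('pad_grip','pad_sole','face'): print(n,t,[(np.round(r['point'],3).tolist(),round(r['score'],2)) for r in tip_of(n,t)][:4])
p=s['eef_pos'];z=np.array(s['ee_rot'])[:,2];print('sole expected',p+.0236*z,'grip',p-.0144*z)
pre(.06);pre(.0)
```

```text
12.95 [0.45582606 0.04008198 0.22624783] [-0.14356014  0.15227611 -0.03495681  2.28486369  0.22140943  0.28447365
  1.23457921] [ 0.23046018  0.11667087 -1.11539367]
side pad_grip [([0.33, 0.239, 0.039], 0.92), ([0.414, 0.408, 0.034], 0.75), ([0.448, 0.04, 0.236], 0.66)]
side pad_sole [([0.414, 0.412, -0.002], 0.73), ([0.463, 0.036, 0.203], 0.71), ([0.33, 0.234, -0.002], 0.63)]
side face [([0.492, 0.042, 0.144], 0.83), ([0.59, -0.403, 0.002], 0.28)]
top pad_grip [([0.33, 0.237, 0.035], 0.88), ([0.453, 0.04, 0.238], 0.75), ([0.413, 0.406, 0.038], 0.57)]
top pad_sole [([0.329, 0.237, 0.001], 0.87), ([0.408, 0.41, -0.004], 0.82), ([0.466, 0.043, 0.205], 0.64)]
top face [([0.488, 0.039, 0.152], 0.84), ([0.467, -0.165, 0.131], 0.37)]
sole expected [0.46565726 0.04048941 0.20479692] grip [0.44982736 0.03983337 0.23933652]
xyz [-0.02 -0.01  0.  ] w [0. 0. 0.]
xyz [-0.02 -0.01  6.  ] w [0. 0. 0.]
```

View pics/side3.png

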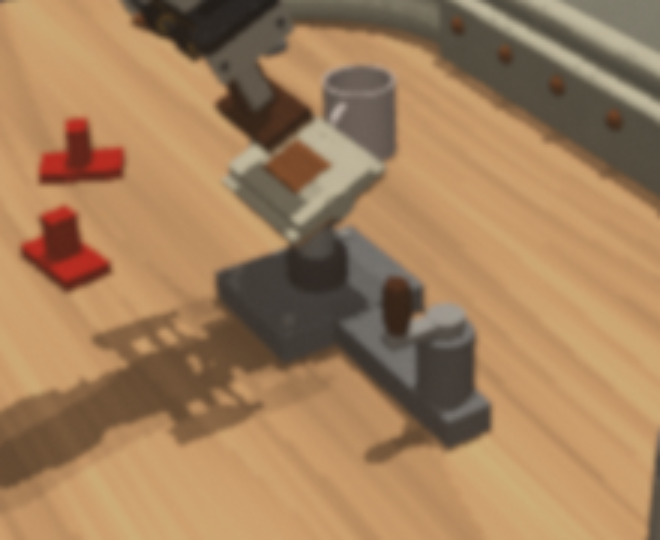

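The crop shows the pad held parallel above the face (patch at crop px (298,165)), and the crank handle back at its start. Now descend along the tool axis.

play_rows:
  steps:
    - {"x":0,"y":0,"z":2,"wx":0,"wy":0,"wz":0,"claw":1.5}
    - {"x":0,"y":0,"z":4,"wx":0,"wy":0,"wz":0,"claw":1.5}
    - {"x":0,"y":0,"z":5.2,"wx":0,"wy":0,"wz":0,"claw":1.5}
    - {"x":0,"y":0,"z":5.5,"wx":0,"wy":0,"wz":0,"claw":1.5}
    - {"x":0,"y":0,"z":5.5,"wx":0,"wy":0,"wz":0,"claw":1.5}

```text
t: 13.85
eef_pos: [0.4788, 0.0397, 0.1762]
ee_rot: [[-0.908, -0.038, 0.416], [-0.035, 0.999, 0.016], [-0.417, -0.0, -0.909]]
ft_force: [-0.3, -0.8, -1.7]
gripper_width: 0.0239
grip_force: 29.9
```

play_rows:
  steps:
    - {"x":0,"y":0,"z":0.1,"wx":0,"wy":0,"wz":0,"claw":1.5}
    - {"x":0,"y":0,"z":0.2,"wx":0,"wy":0,"wz":0,"claw":1.5}
    - {"x":0,"y":0,"z":0.3,"wx":0,"wy":0,"wz":0,"claw":1.5}
    - {"x":0,"y":0,"z":0.3,"wx":0,"wy":0,"wz":0,"claw":1.5}

```text
t: 14.25
eef_pos: [0.4802, 0.0396, 0.174]
ee_rot: [[-0.908, -0.038, 0.418], [-0.034, 0.999, 0.016], [-0.418, 0.0, -0.908]]
ft_force: [-0.1, 0.0, -1.8]
gripper_width: 0.0238
grip_force: 29.9
```

play_rows:
  steps:
    - {"x":0,"y":0,"z":0.1,"wx":0,"wy":0,"wz":0,"claw":1.5}
    - {"x":0,"y":0,"z":0.2,"wx":0,"wy":0,"wz":0,"claw":1.5}
    - {"x":0,"y":0,"z":0.2,"wx":0,"wy":0,"wz":0,"claw":1.5}

```text
t: 14.55
eef_pos: [0.481, 0.0396, 0.1718]
ee_rot: [[-0.908, -0.038, 0.417], [-0.034, 0.999, 0.016], [-0.417, 0.0, -0.909]]
ft_force: [0.1, -0.5, -0.4]
gripper_width: 0.0242
grip_force: 29.9
```

play_rows:
  steps:
    - {"x":0,"y":0,"z":0.1,"wx":0,"wy":0,"wz":0,"claw":1.5}
    - {"x":0,"y":0,"z":0.1,"wx":0,"wy":0,"wz":0,"claw":1.5}

```text
t: 14.75
eef_pos: [0.4813, 0.0396, 0.1715]
ee_rot: [[-0.908, -0.037, 0.418], [-0.034, 0.999, 0.016], [-0.418, 0.0, -0.908]]
ft_force: [-4.5, -0.5, 5.6]
gripper_width: 0.0235
grip_force: 30.0
```

play_rows:
  steps:
    - {"x":0,"y":0,"z":0.05,"wx":0,"wy":0,"wz":0,"claw":1.5}
    - {"x":0,"y":0,"z":0.05,"wx":0,"wy":0,"wz":0,"claw":1.5}
    - {"x":0,"y":0,"z":0.05,"wx":0,"wy":0,"wz":0,"claw":1.5}

```text
t: 15.05
eef_pos: [0.4813, 0.0396, 0.1715]
ee_rot: [[-0.908, -0.037, 0.418], [-0.034, 0.999, 0.016], [-0.418, 0.001, -0.908]]
ft_force: [-5.5, -0.2, 10.9]
gripper_width: 0.0238
grip_force: 30.0
```

Run:
```python
from h import *
s=observe();print(s['t'],s['eef_pos'],s['ft_force'],s['ft_torque'],s['grip_force'])
R=np.array(s['ee_rot']);z=R[:,2];print('sole',s['eef_pos']+.0236*z)
out=[]
for n in('side','top'):
    im,W=cloud(n); a=(150,230) if n=='side' else (180,200); out.append(cv2.resize(im[a[0]:a[0]+100,a[1]-10:a[1]+90],(400,400)))
    for t in('pad_grip','pad_sole','face'): print(n,t,[(np.round(r['point'],3).tolist(),round(r['score'],2)) for r in tip_of(n,t) if r['point'][1]<.15][:2])
    # face + board planes
    L=(W-(C))@np.stack([np.cross([0,0,0]+R[:,1],-z),R[:,1],-z],1)
    for lab,lo,hi in(('face',-.008,.006),('board',.009,.02)):
        m=np.all(abs(L[...,:2])<[.045,.07],-1)&(L[...,2]>lo)&(L[...,2]<hi); Q=W[m]
        if len(Q)<10: continue
        nn=np.linalg.svd(Q-Q.mean(0),full_matrices=False)[2][2]; nn*=np.sign(nn[2])
        print(lab,len(Q),np.round(nn,3),'range',np.round(np.percentile(L[m],[2,50,98],axis=0)*1000,1).tolist())
cv2.imwrite('pics/fin.png',np.hstack(out))
```

```text
15.05 [0.48133348 0.0396397  0.17149824] [-5.54668468 -0.18202841 10.88047225] [ 0.00634199  0.90853363 -0.11421024] 29.972552061080933
sole [0.4911996  0.0400191  0.15006285]
side pad_grip [([0.475, 0.038, 0.182], 0.91)]
side pad_sole [([0.488, 0.036, 0.148], 0.93), ([0.506, 0.039, 0.116], 0.51)]
side face [([0.492, 0.041, 0.146], 0.59)]
face 561 [-0.412 -0.015  0.911] range [[-43.3, -67.8, -7.7], [-18.1, -35.3, -0.5], [40.8, 61.5, 4.7]]
board 296 [-0.423 -0.028  0.906] range [[-25.0, -49.2, 9.7], [-7.1, -22.4, 13.6], [23.2, 37.3, 18.2]]
top pad_grip [([0.478, 0.04, 0.187], 0.81)]
top pad_sole [([0.49, 0.038, 0.154], 0.55), ([0.478, 0.039, 0.183], 0.26)]
top face [([0.488, 0.04, 0.153], 0.86)]
face 795 [-0.405 -0.011  0.914] range [[-35.7, -65.0, -7.6], [27.8, 0.9, -0.2], [43.2, 65.2, 4.5]]
board 279 [-0.385 -0.011  0.923] range [[9.5, -45.5, 10.4], [19.0, -3.8, 14.0], [26.1, 41.1, 17.3]]
```

View pics/fin.png

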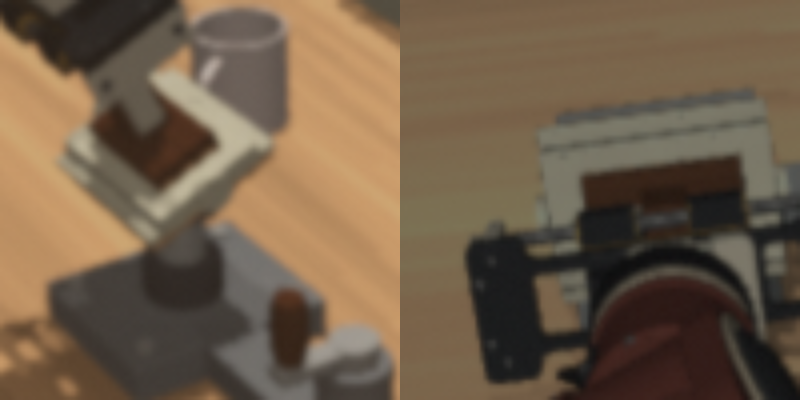

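play_rows:
  steps:
    - {"x":0,"y":0,"z":0,"wx":0,"wy":0,"wz":0,"claw":1.5}
    - {"x":0,"y":0,"z":0,"wx":0,"wy":0,"wz":0,"claw":1.5}
    - {"x":0,"y":0,"z":0,"wx":0,"wy":0,"wz":0,"claw":1.5}

```text
t: 15.75
eef_pos: [0.4813, 0.0396, 0.1715]
ee_rot: [[-0.908, -0.037, 0.418], [-0.034, 0.999, 0.016], [-0.418, 0.0, -0.908]]
ft_force: [-6.6, 0.7, 10.1]
gripper_width: 0.0237
grip_force: 30.0
```

The pad lies flat on the face and centred over the patch, and the force holds steady at about 13 N.

```bash
python3 -c "
from rig import *
print(sign_off())"
```

```text
the job is handed in; nothing more can be done
None
```

I've handed the job in, but sign-off returned no verdict: the crank was wound one full turn clockwise, raising the moulding about 20 mm, and the gripped pad is pressed flat on the patch at about 13 N, centred to within a few millimetres by the cameras.

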